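Fit the tee handle and swing the hold-down arm over the disc

ROBOT

A 6-joint arm with a two-finger parallel gripper is mounted at the origin on the work surface. World frame = base frame: x ahead of the robot, y to its left, z up, the work surface at z = 0. Lengths are in m, angles in rad, forces in N, time in s.
With the tool pointing down it reaches from about 0.35 to 0.8 m from the base axis. Payload 7.3 kg.
Tool frame: the origin (TCP) lies at the very end of the fingers, on their centre line; the grasp point (between the pads) lies 19 mm behind it (r.pinch_z is the z of the grasp point in the tool frame, in m); z points along the fingers, y is the line along which they close (so a half turn about z gives the same grasp; the last joint's range is limited). The gripper opens to 85 mm and grips with 20 to 120 N. Pads are 22 mm wide; open, the fingers measure 114 mm over their backs; the gripper's body (76 mm by 85 mm) begins 54 mm behind the grasp point. The pads swing forward as they close: fully open they stand 13 mm farther back than shut.
Start: joints at [1.143, 0.342, 1.524, -0, 1.275, -0.146], TCP at [0.146, 0.504, 0.198] pointing down, gripper open.
Joint ranges: [-2.53, 2.53], [-0.77, 2.02], [0.04, 2.7], [-1, 4.14], [0.28, 2.66], [-3.11, 3.11]. Speed limits (rad/s): [2.57, 2.57, 3.14, 3.14, 3.14, 3.14].

INTERFACE

Orientations are given as a unit quaternion [w, x, y, z].
In Python, from bench import r, eyes, sign_off gives the robot as it stands.
- The arm moves only by the shell command python3 -m jog 'ROWS' [OPENING] [FORCE]. ROWS is JSON, a list of rows, each a list of 2 entries, a list of its own where there are three numbers: the shift along the tool's x, y, z scaled (see below), then the turn, a rotation vector about the tool's x, y, z scaled (see below). In form: [[[dx, dy, dz], [wx, wy, wz]], ...]. A call has 1 to 20 rows; each row is the pose to reach, as a shift and turn from the pose commanded when the call began, along the tool's axes at that moment, turning the shorter way round; what a row does not reach only later rows make up. The controller multiplies each number of a shift by 25 cm and each number of a turn by 180 degrees. A row lasts 1/10 s, in which the tool goes at most 50 mm and 8.59 degrees, less where a joint would pass 70% of its speed; a pose out of reach is approached as far as the arm can. A call with a number of a shift or a turn outside -1 to 1 is refused whole. A call with a gripper value outside its range is refused whole. OPENING is the opening, from 0 (shut) to 1 (fully open), set as the call begins (- or left out, the last holds). The fingers move at their own pace and stop on an object; FORCE is the grip in N (left out, the last holds). Time passes only in rows, so rows that repeat a pose let the fingers close. It gives the time, the measured TCP pose, the force, the opening and the grip force at its end, in the units of the state.
- r.get_state(): the state, without advancing time (a new reading comes with each control period).
- eyes.get_image(name): name is "side" or "top" or "wrist"; returns (picture, depth): 420x560x3 uint8, red, green, blue; 420x560 float32, m along the optical axis (not along the pixel's ray), 0 where there is no reading.
- eyes.camera_model(name): a dict with "camera_matrix" (3x3 intrinsics, pixels), "R" (3x3) and "t" (3): a world point X has camera coordinates R X + t. Camera axes: x right, y down, z forward; pixel columns grow to the right and rows downward; lengths in m; the calibration is good to about 2 mm. A picture is of the moment at which its call begins: read the wrist's pose just before it. camera_model takes no time and is no camera call; for the wrist camera it gives the pose at the moment of the call.
- sign_off(): hands the job in; it is judged then, once.
Trained networks look in the newest picture that a camera, given by its name, has taken for a name from the list of things; names that differ only in an ending like _2 or _b are one class to them, and where a whole thing is asked for, a point or a joint stands for the part that bears it (a point fixed in the world has none). Each returns a list of dicts, best first, with "confidence" (0 to 1); they miss things now and then, are a little off and sometimes report something else, mostly with a low value. They report only what shows in the picture. A call takes as long as a camera call. They do not tell look-alikes from the thing itself.
- eyes.outline_of(camera, name): "pixels" (420x560 bool, what is visible of it) and "extent" ([left, top, width, height] in pixels, round what is visible of it).
The state is a dict: "clock": time; "joint_positions": joint angles; "qd": joint speeds; "tau": joint torques, N m; "tcp_pos": TCP position; "tcp_rot": TCP orientation; "wrist_force": force on the tool from outside, world axes, zero at the start; "wrist_torque": the same for the moment, N m; "finger_gap": finger opening in m; "grip_force": force on a finger pad.
Only numpy, scipy, OpenCV 4.12 (cv2) and the standard library are available. Lean on these libraries where they do the work, as an engineer would, in place of code of your own. Each camera call takes 0.05 s, during which the arm holds its last target. There are 200 camera calls.

TASK

Clamp up the steel disc for laser marking: push the loose tee handle fully home onto the square end of the fixture's spindle, then turn the handle so that the hold-down arm swings round and its pad comes over the middle of the disc. Move the arm only by the handle, leave the handle on the spindle, and do not shift the disc or anything else lying about.

Things in the scene. Friction and masses are not known exactly. Their poses are not given: they have to be found in the camera images.
- handle: loose steel tee handle, 0.45 kg, upright on its hub. Origin: centre of hub's underside, z up. Hub 44 x 44 mm, z 0-38, with square bore 23.5 mm wide, 38 deep, open below, flats facing x and y. Cross bar along x on top: middle block 60 long (x), 22 wide (y), z 38-68; then round black grips 21 mm thick to x = +-80, axis z 53. Grasp across the middle block with fingertips above the hub (z over 39)
- clamp_arm: fixture's upright spindle and hold-down arm, one stiffly turning piece. Origin: spindle axis at the top of the round shoulder (radius 27 mm, 62 above table); z up, x along the arm. Square end above it: 22 mm wide, flats facing x and y, 30 tall, last 4 tapering to 15. Arm 26 wide, 104 long, z -11 to -1; starts 1.0-1.45 rad short of the disc, comes over it counterclockwise from above
- pad (a point): centre of the underside of the round rubber pad (26 mm diameter) beneath the arm's end, 90 mm from the spindle axis, 47.5 mm above the table; the pad passes about 3 mm above the disc
- disc: the workpiece: steel disc 76 mm diameter, 32 mm high, with a 24 mm bore, lying between four short pins on the fixture plate, its middle 90 mm from the spindle axis. Origin: centre of its underside, 12 mm above the table
- fixture: fixed aluminium plate with a grid of holes, 220 (x) x 240 (y) x 12 mm. Origin: centre of its underside. A grey block 60 x 60 mm, up to 48 mm high, carries the spindle at x 0, y -50 mm; the disc's nest is at x 0, y 40 mm. Pins 14 mm high round the nest
- spare_disc: bystander: spare bored steel disc, 68 mm diameter, 24 mm high, on the table about 125 mm beside the handle (handle's -y side). Origin: centre of its underside
- lens_cap: bystander: black round lens cap, 68 mm diameter, 22 mm high, on the table about 125 mm beside the handle (handle's +y side). Origin: centre of its underside
- wrench: bystander: steel wrench about 150 mm long lying on the fixture plate along its edge nearest the robot
- screwdriver: bystander: screwdriver 190 mm long, lying at the robot's left side of the table
- pedal: bystander: foot pedal 130 x 75 x 50 mm at the robot's right side of the table. Origin: centre of its underside
There are look-alikes about, which are no part of the job. Leave any yellow look-alike of the handle alone. Leave any purple look-alike of the disc alone.

How it is judged:
On the way, in this order (a step that is already met when the one before it is completed fails the run):
1. the handle is fully home on the square end of the spindle (z of handle in the frame of clamp_arm below 0.004 m and horizontal distance between handle and clamp_arm below 0.004 m and angle between handle's own z axis and vertical below 0.06 rad), for 0.2 s.
2. the handle has swung the arm until its pad is over the middle of the disc (all of step 1 and horizontal distance between pad and disc below 0.012 m), for 0.2 s.
At the end, for the whole second after the job is handed in: The handle is on the spindle, its underside within 4 mm of the shoulder, within 4 mm of the axis and 3.4 degrees of upright; the pad's centre is within 12 mm (seen from above) of the disc's centre; the disc is within 8 mm of its start; handle and arm are at rest (all of step 2 and distance of disc from where it was at the start of the episode below 0.008 m and linear speed of handle below 0.02 m/s and angular speed of clamp_arm below 0.05 rad/s); the robot touches nothing.
It fails at once if the gripper pushes the hold-down arm itself (over 4 N) (contact force between any of the fingers, the arm and clamp_arm above 4 N).
It fails at once if the disc is shifted by over 15 mm (distance of disc from where it was at the start of the episode above 0.015 m).
It fails at once if a bystander (spare disc, lens cap, wrench, screwdriver or pedal) is shifted by over 30 mm (distance of any of spare_disc, lens_cap, wrench, screwdriver, pedal from where it was at the start of the episode above 0.03 m).
It also fails if it takes over 43 s, if anything falls off the work surface, if the arm or the gripper's body presses on something with over 40 N, if the wrist force passes 120 N, or if a joint passes its speed limit or range.

## Working session

There is one attempt and no reset: what is moved stays moved. The work goes in short steps, Python scripts to look and compute and a shell command to move; the robot and the scene stay as the last step left them, time stands still between calls to the robot, and variables do not carry over. Pictures are saved under pics/ and viewed, at most 10 in all, crops included, and the job is handed in when it is done.

```bash
mkdir -p pics; ls
python3 - <<'E'
from bench import r, eyes
import cv2, numpy as np
s=r.get_state(); print(s['clock'],s['tcp_pos'],s['tcp_rot'],s['finger_gap'])
ims={}
for c in ['top','side']:
    im,d=eyes.get_image(c); np.savez(f'{c}0.npz',im=im,d=d); m=eyes.camera_model(c)
    K,R,t=m['camera_matrix'],m['R'],m['t']; print(c,-R.T@t,R[2])
    cv2.imwrite(f'pics/{c}0.png',im[:,:,::-1])
    for n in ['handle','clamp_arm','disc','fixture','spare_disc','lens_cap','wrench']:
        for o in eyes.outline_of(c,n):
            p=o['pixels']; v,u=np.nonzero(p&(d>0))
            if len(v)<5: continue
            X=np.stack([u,v,np.ones_like(u)])*d[v,u]; X=(R.T@(np.linalg.inv(K)@X-np.array(t)[:,None])).T
            print(c,n,round(o['confidence'],2),o['extent'],len(v),'med',np.median(X,0).round(3),'lo',np.percentile(X,3,axis=0).round(3),'hi',np.percentile(X,97,axis=0).round(3))
print(r.get_state()['clock'])
E
```

```text
pics
0.0 [0.14579851 0.50389615 0.19694773] [-2.05327964e-04  1.40437597e-01  9.90089257e-01 -7.08084146e-04] 0.08534179257661942
top [ 0.32694396 -0.01857134  1.4041789 ] [ 0.14913018  0.00558798 -0.98880178]
top handle 0.95 [193.1, 177.1, 40.6, 38.7] 502 med [0.594 0.185 0.062] lo [0.545 0.142 0.002] hi [0.65  0.241 0.073]
top handle 0.88 [136.3, 191.6, 17.6, 49.3] 559 med [0.536 0.399 0.061] lo [0.464 0.382 0.001] hi [0.61  0.426 0.073]
top clamp_arm 0.55 [359.2, 209.1, 18.6, 43.2] 432 med [ 0.472 -0.281  0.064] lo [ 0.432 -0.31   0.058] hi [ 0.543 -0.261  0.096]
top disc 0.65 [256.3, 255.3, 25.4, 25.7] 468 med [0.372 0.02  0.033] lo [ 0.338 -0.012  0.003] hi [0.409 0.053 0.039]
top disc 0.56 [326.2, 219.8, 25.4, 26.3] 521 med [ 0.478 -0.203  0.045] lo [ 0.444 -0.238  0.013] hi [ 0.512 -0.169  0.051]
top disc 0.37 [173.4, 161.0, 21.1, 21.1] 356 med [0.675 0.285 0.023] lo [0.646 0.257 0.008] hi [0.706 0.313 0.028]
top disc 0.27 [320.3, 250.9, 41.7, 20.2] 260 med [ 0.393 -0.209  0.021] lo [ 0.365 -0.27   0.014] hi [ 0.424 -0.158  0.026]
top fixture 0.84 [303.1, 196.4, 93.7, 88.7] 45
[... 1439 characters left out ...]
452 -0.292  0.011] lo [ 0.352 -0.374  0.   ] hi [ 0.58  -0.127  0.064]
side spare_disc 0.78 [256.0, 198.8, 20.4, 16.5] 316 med [0.524 0.076 0.021] lo [0.496 0.053 0.005] hi [0.553 0.11  0.026]
side lens_cap 0.55 [273.9, 159.7, 23.4, 16.2] 225 med [0.678 0.273 0.019] lo [0.649 0.251 0.003] hi [0.707 0.304 0.024]
side lens_cap 0.17 [286.2, 272.2, 43.5, 34.1] 662 med [ 0.466 -0.292  0.061] lo [ 0.432 -0.318  0.051] hi [ 0.547 -0.264  0.091]
side wrench 0.96 [253.6, 271.5, 20.6, 40.4] 448 med [ 0.394 -0.221  0.017] lo [ 0.363 -0.286  0.009] hi [ 0.427 -0.148  0.022]
side wrench 0.31 [248.2, 257.5, 99.5, 72.5] 5268 med [ 0.454 -0.295  0.011] lo [ 0.353 -0.373  0.005] hi [ 0.579 -0.129  0.065]
0.8
```

Run:
```python
import cv2
im=cv2.imread('pics/top0.png')[150:300,120:400]; cv2.imwrite('pics/topc.png',cv2.resize(im,(784,420),interpolation=cv2.INTER_CUBIC))
```

```text
(no output)
```

View pics/topc.png

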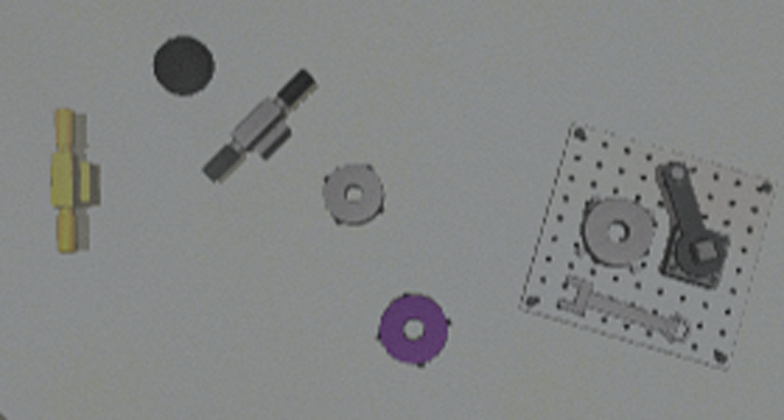

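```bash
cat > h.py <<'E'
from bench import r, eyes
import numpy as np, cv2
from scipy.spatial.transform import Rotation as Ro
def cloud(c,im=None,d=None,m=None):
    m=m or eyes.camera_model(c)
    if d is None: im,d=eyes.get_image(c)
    K,R,t=[np.array(m[k]) for k in('camera_matrix','R','t')]
    v,u=np.indices(d.shape); X=np.stack([u,v,np.ones_like(u)]).reshape(3,-1)*d.ravel()
    X=(R.T@(np.linalg.inv(K)@X-t.reshape(3,1))).T.reshape(*d.shape,3)
    X[d<=0]=np.nan; return im,X
def go(p,psi):
    s=r.get_state(); w,x,y,z=s['tcp_rot']; R=Ro.from_quat([x,y,z,w])
    py=R.apply([0,1,0]); cur=np.arctan2(py[1],py[0])
    T=Ro.from_matrix(np.array([[-np.sin(psi),np.cos(psi),0],[np.cos(psi),np.sin(psi),0],[0,0,-1]]).T)
    sh=R.inv().apply(np.array(p)-s['tcp_pos'])/.25; tw=(R.inv()*T).as_rotvec()/np.pi
    print('t',round(s['clock'],2),'tcp',np.round(s['tcp_pos'],4),'psi',round(np.degrees(cur),2),'shift',sh.round(4),'turn',tw.round(4),'J',np.round(s['joint_positions'],2))
def rect(P):
    (c,s,a)=cv2.minAreaRect((P[:,:2]*1000).astype(np.float32)); return np.round(c,1),np.round(s,1),round(a,1)
E
python3 - <<'E'
from h import *
for c in ['top','side']:
    f=np.load(c+'0.npz'); im,X=cloud(c,f['im'],f['d'])
    X=X.reshape(-1,3); z=X[:,2]
    def sel(cx,cy,rad,lo,hi): return X[(np.hypot(X[:,0]-cx,X[:,1]-cy)<rad)&(z>lo)&(z<hi)]
    P=sel(.597,.19,.1,.04,.09); print(c,'handle',len(P),P.mean(0).round(4),rect(P))
    P=sel(.597,.19,.1,.064,.09); print(c,' top',len(P),P.mean(0).round(4),rect(P))
    P=sel(.45,-.29,.15,.055,.075); print(c,'arm',len(P),rect(P))
    P=sel(.45,-.29,.1,.08,.11); print(c,'square',len(P),P.mean(0).round(4),rect(P))
go((.597,.19,.2),np.radians(45))
E
```

```text
top handle 405 [0.5962 0.1903 0.0624] (array([598.2, 192.1]), array([ 43.8, 158.1]), 45.5)
top  top 212 [0.5957 0.1937 0.0686] (array([597.4, 191.5]), array([ 23., 157.]), 45.5)
top arm 406 (array([ 489.7, -286.5]), array([128.3,  56.4]), 3.9)
top square 62 [ 0.4524 -0.2904  0.0926] (array([ 452.8, -291.6]), array([22.1, 22.9]), 16.2)
side handle 390 [0.5993 0.1845 0.0571] (array([595.4, 183.6]), array([ 39.3, 160.6]), 48.6)
side  top 89 [0.6034 0.1852 0.0666] (array([606.9, 182.5]), array([ 25.8, 138. ]), 48.6)
side arm 502 (array([ 492.9, -289.2]), array([131.2,  55.2]), 6.8)
side square 83 [ 0.454  -0.2964  0.0882] (array([ 454.9, -294.9]), array([22.7, 21.9]), 17.9)
t 0.8 tcp [0.146  0.5043 0.1976] psi 73.86 shift [-2.0825 -0.7061 -0.0094] turn [ 1.000e-04 -0.000e+00  1.603e-01] J [ 1.14  0.34  1.52 -0.    1.28 -0.15]
```

```bash
python3 -m jog '[[[-0.7,-0.235,0],[0,0,0]],[[-0.7,-0.235,0],[0,0,0]],[[-0.7,-0.235,0],[0,0,0]],[[-0.7,-0.235,0],[0,0,0]],[[-0.7,-0.235,0],[0,0,0]]]' 1
python3 -m jog '[[[-0.7,-0.235,0],[0,0,0]],[[-0.7,-0.235,0],[0,0,0]],[[-0.7,-0.235,0],[0,0,0]],[[-0.7,-0.235,0],[0,0,0]],[[-0.7,-0.235,0],[0,0,0]]]'
python3 -m jog '[[[-0.68,-0.235,0],[0,0,0.16]],[[-0.68,-0.235,0],[0,0,0.16]],[[-0.68,-0.235,0],[0,0,0.16]],[[-0.68,-0.235,0],[0,0,0.16]],[[-0.68,-0.235,0],[0,0,0.16]],[[-0.68,-0.235,0],[0,0,0.16]]]'
python3 - <<'E'
from h import *
im,X=cloud('wrist'); print(eyes.camera_model('wrist'))
cv2.imwrite('pics/w1.png',im[:,:,::-1]); np.savez('w1.npz',X=X,im=im)
P=X.reshape(-1,3); P=P[(np.hypot(P[:,0]-.597,P[:,1]-.19)<.1)]
for lo,hi in((.04,.09),(.064,.075),(.03,.042)):
    Q=P[(P[:,2]>lo)&(P[:,2]<hi)]; print(lo,len(Q),np.median(Q,0).round(4) if len(Q) else '',rect(Q) if len(Q)>5 else '')
go((.597,.191,.041),np.radians(45.5))
E
```

```text
clock: 1.3
tcp_pos: [0.301, 0.3971, 0.1976]
tcp_rot: [0.001, 0.143, 0.99, -0.0]
wrist_force: [-0.2, 0.3, 0.3]
finger_gap: 0.0859
grip_force: 0.0
clock: 1.8
tcp_pos: [0.4523, 0.2922, 0.1973]
tcp_rot: [0.0, 0.142, 0.99, -0.0]
wrist_force: [-0.4, 0.6, -1.3]
finger_gap: 0.0853
grip_force: 0.0
clock: 2.4
tcp_pos: [0.5956, 0.1914, 0.1971]
tcp_rot: [-0.001, 0.382, 0.924, -0.0]
wrist_force: [-0.1, 0.6, -0.4]
finger_gap: 0.0854
grip_force: 0.0
{'camera_matrix': array([[294.46209739,   0.        , 278.84109434],
       [  0.        , 294.46209739, 210.19611889],
       [  0.        ,   0.        ,   1.        ]]), 'R': array([[ 7.05438981e-01,  7.08770657e-01, -2.08751601e-05],
       [ 6.82862402e-01, -6.79644621e-01,  2.67921872e-01],
       [ 1.89880974e-01, -1.89016787e-01, -9.63440642e-01]]), 't': array([-0.55634394, -0.31059496,  0.30217283])}
0.04 2727 [0.596  0.1972 0.0637] (array([601.4, 192.1]), array([ 41.6, 159. ]), 48.6)
0.064 1282 [0.5998 0.1934 0.0684] (array([600.8, 192. ]), array([ 21. , 155.2]), 45.9)
0.03 685 [0.601  0.1926 0.0386] (array([598.7, 194.5]), array([43.8, 52.1]), 45.8)
t 2.45 tcp [0.5952 0.1919 0.1974] psi 45.16 shift [-0.0085  0.0026  0.6256] turn [-0.0001 -0.0004 -0.0019] J [ 0.19  0.53  1.22  0.    1.39 -0.6 ]
```

View pics/w1.png

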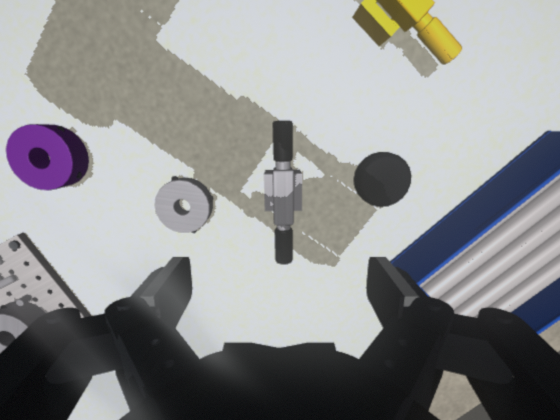

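Run:
```python
from h import *
X=np.load('w1.npz')['X'].reshape(-1,3); a=np.radians(-44.4); u=np.array([np.cos(a),np.sin(a)]); n=np.array([-u[1],u[0]])
P=X[np.hypot(X[:,0]-.599,X[:,1]-.192)<.1]; P=P[P[:,2]>.0655]
q=(P[:,:2]-[.599,.192]); s=q@u; w=q@n
k=abs(s)<.045; print(np.histogram(s,bins=np.arange(-.045,.046,.003)), np.percentile(w[abs(s)<.025],[2,98]))
go((.599,.192,.043),np.radians(45.6))
```

```text
(array([    0,     0,     0,     0,     0,    28,    62,  5217,  9008,
        2119, 19228,  4386,  3097,  2206,  2086,  1846,  2709,  1458,
         287,    60,    55,    46,    58,    53,    49,    18,     0,
           0,     0,     0]), array([-4.50000000e-02, -4.20000000e-02, -3.90000000e-02, -3.60000000e-02,
       -3.30000000e-02, -3.00000000e-02, -2.70000000e-02, -2.40000000e-02,
       -2.10000000e-02, -1.80000000e-02, -1.50000000e-02, -1.20000000e-02,
       -9.00000000e-03, -6.00000000e-03, -3.00000000e-03,  4.16333634e-17,
        3.00000000e-03,  6.00000000e-03,  9.00000000e-03,  1.20000000e-02,
        1.50000000e-02,  1.80000000e-02,  2.10000000e-02,  2.40000000e-02,
        2.70000000e-02,  3.00000000e-02,  3.30000000e-02,  3.60000000e-02,
        3.90000000e-02,  4.20000000e-02,  4.50000000e-02])) [-0.07056624  0.06590738]
t 2.45 tcp [0.5952 0.1919 0.1974] psi 45.16 shift [-0.0113  0.0111  0.6176] turn [-0.0001 -0.0004 -0.0024] J [ 0.19  0.53  1.22  0.    1.39 -0.6 ]
```

```bash
python3 -m jog '[[[-0.012,0.01,0.15],[0,0,-0.002]],[[-0.012,0.01,0.3],[0,0,-0.002]],[[-0.012,0.01,0.45],[0,0,-0.002]],[[-0.012,0.01,0.56],[0,0,-0.002]],[[-0.012,0.01,0.617],[0,0,-0.002]],[[-0.012,0.01,0.617],[0,0,-0.002]],[[-0.012,0.01,0.617],[0,0,-0.002]]]' 1
python3 -m jog '[[[0,0,0],[0,0,0]],[[0,0,0],[0,0,0]],[[0,0,0],[0,0,0]],[[0,0,0],[0,0,0]],[[0,0,0],[0,0,0]],[[0,0,0],[0,0,0]],[[0,0,0],[0,0,0]],[[0,0,0],[0,0,0]]]' 0 90
python3 -m jog '[[[0,0,-0.1],[0,0,0]],[[0,0,-0.25],[0,0,0]],[[0,0,-0.45],[0,0,0]],[[0,0,-0.6],[0,0,0]],[[0,0,-0.6],[0,0,0]]]'
python3 - <<'E'
from h import *
im,X=cloud('wrist'); cv2.imwrite('pics/w2.png',im[:,:,::-1]); np.savez('w2.npz',X=X,im=im)
go((.453,-.292,.2),np.radians(17))
E
```

```text
clock: 3.15
tcp_pos: [0.6008, 0.191, 0.0449]
tcp_rot: [0.001, 0.379, 0.925, 0.001]
wrist_force: [-0.1, -0.2, -0.1]
finger_gap: 0.0851
grip_force: 0.0
clock: 3.95
tcp_pos: [0.6003, 0.19, 0.0433]
tcp_rot: [-0.0, 0.379, 0.925, 0.0]
wrist_force: [0.1, -0.4, -0.4]
finger_gap: 0.0
grip_force: 0.0
clock: 4.45
tcp_pos: [0.6033, 0.1907, 0.2002]
tcp_rot: [0.005, 0.379, 0.925, 0.003]
wrist_force: [-0.1, 0.1, 0.2]
finger_gap: 0.0005
grip_force: 0.0
t 4.5 tcp [0.6019 0.1904 0.1967] psi 45.42 shift [-0.9303 -1.7922 -0.0196] turn [0.002  0.0007 0.1579] J [ 0.18  0.54  1.21  0.    1.38 -0.61]
```

View pics/w2.png

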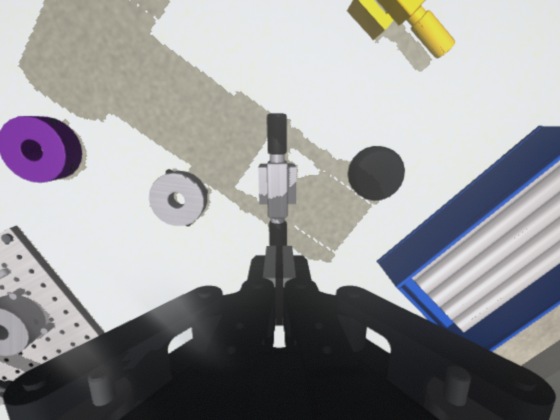

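Run:
```python
from h import *
m=eyes.camera_model('wrist'); K,R,t=[np.array(m[k]) for k in('camera_matrix','R','t')]; print('cam',-R.T@t)
s=r.get_state(); print(s['tcp_pos'],s['finger_gap'])
def pr(p): q=K@(R@np.array(p)+t); return (q[:2]/q[2]).round(1)
print(pr(s['tcp_pos']),'handle top',pr((.599,.192,.068)),'hub',pr((.599,.192,.038)))
X=np.load('w2.npz')['X']
for v in range(120,300,8): print(v,X[v,278].round(3),X[v,290].round(3))
```

```text
cam [0.55227174 0.23846553 0.37330276]
[0.60189129 0.19036873 0.19670786] 0.0005638520323653562
[278.1 238.8] handle top [276.9 191.4] hub [276.9 185.9]
120 [0.551 0.244 0.063] [0.56  0.256 0.002]
128 [0.556 0.239 0.063] [0.567 0.249 0.001]
136 [0.562 0.233 0.064] [0.574 0.243 0.001]
144 [0.567 0.227 0.063] [0.581 0.236 0.001]
152 [0.573 0.222 0.065] [0.588 0.229 0.002]
160 [0.579 0.216 0.061] [0.595 0.222 0.001]
168 [0.585 0.21  0.069] [0.598 0.217 0.038]
176 [0.591 0.205 0.069] [0.604 0.211 0.039]
184 [0.597 0.198 0.068] [0.611 0.205 0.038]
192 [0.603 0.192 0.069] [0.618 0.198 0.039]
200 [0.609 0.186 0.069] [0.625 0.191 0.038]
208 [0.616 0.18  0.067] [0.64  0.178 0.001]
216 [0.622 0.174 0.069] [0.648 0.171 0.001]
224 [0.63  0.166 0.063] [0.657 0.163 0.   ]
232 [0.636 0.159 0.065] [ 0.665  0.155 -0.   ]
240 [0.643 0.153 0.065] [ 0.674  0.146 -0.   ]
248 [0.595 0.198 0.241] [0.599 0.202 0.241]
256 [0.595 0.198 0.251] [0.599 0.202 0.251]
264 [0.594 0.199 0.26 ] [0.598 0.202 0.26 ]
272 [0.595 0.198 0.267] [0.598 0.202 0.267]
280 [0.595 0.198 0.272] [0.597 0.202 0.275]
288 [0.598 0.195 0.271] [0.597 0.202 0.281]
296 [0.6   0.193 0.272] [0.596 0.202 0.287]
```

Run:
```python
from h import *
im,X=cloud('side'); m=eyes.camera_model('side'); K,R,t=[np.array(m[k]) for k in('camera_matrix','R','t')]
def pr(p): q=K@(R@np.array(p)+t); return (q[:2]/q[2])
s=r.get_state(); p=pr(s['tcp_pos']); print(p, pr(s['tcp_pos']+np.array([0,0,.042])),pr(s['tcp_pos']+np.array([0,0,.073])))
x,y=int(p[0]),int(p[1]); a=im[y-60:y+60,x-50:x+50,::-1].copy(); a=cv2.resize(a,(500,600),interpolation=cv2.INTER_CUBIC)
cv2.circle(a,(250,300),4,(0,0,255),1)
b=cv2.resize(np.load('w2.npz')['im'][220:320,253:303,::-1],(300,600),interpolation=cv2.INTER_CUBIC)
cv2.imwrite('pics/s3.png',np.hstack([a,b]))
```

```text
[276.43772132 135.68386731] [276.62825129 123.25402019] [276.77314358 113.80149685]
```

View pics/s3.png

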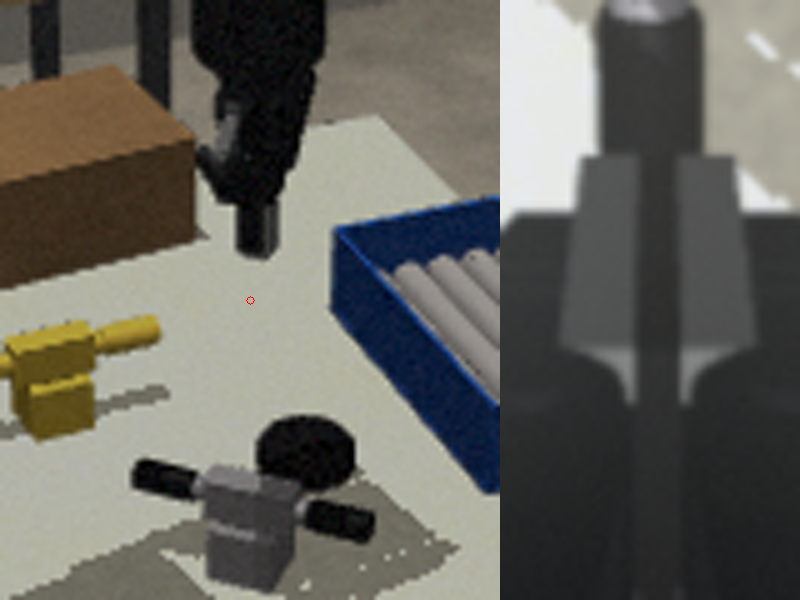

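Run:
```python
from h import *
for c in('side','top','wrist'):
    im,X=cloud(c); P=X.reshape(-1,3); s=r.get_state(); p=s['tcp_pos']
    w,x,y,z=s['tcp_rot']; R=Ro.from_quat([x,y,z,w]); Q=R.inv().apply(P-p)
    k=(abs(Q[:,0])<.025)&(abs(Q[:,1])<.03)&(Q[:,2]>-.1)&(Q[:,2]<.1); Q=Q[k]
    print(c,len(Q))
    for lo in np.arange(-.08,.0,.008):
        B=Q[(Q[:,2]>lo)&(Q[:,2]<lo+.008)]
        if len(B): print(round(lo*1000),len(B),B.min(0).round(3),B.max(0).round(3))
print(r.pinch_z, s['wrist_force'], s['wrist_torque'])
```

```text
side 138
-80 12 [-0.014 -0.019 -0.08 ] [ 0.003  0.028 -0.073]
-72 15 [-0.012 -0.016 -0.071] [ 0.005  0.    -0.064]
-64 18 [-0.011 -0.015 -0.064] [ 0.006  0.006 -0.057]
-56 23 [-0.013 -0.019 -0.056] [ 0.008  0.006 -0.048]
-48 16 [-0.012 -0.014 -0.048] [ 0.007  0.    -0.04 ]
-40 8 [-0.011 -0.009 -0.04 ] [ 0.009  0.001 -0.035]
-32 1 [ 0.004 -0.001 -0.031] [ 0.004 -0.001 -0.031]
top 1
wrist 8854
-80 821 [-0.01  -0.028 -0.08 ] [ 0.014  0.029 -0.072]
-72 492 [-0.011 -0.013 -0.072] [ 0.012  0.014 -0.064]
-64 496 [ 0.006 -0.013 -0.064] [ 0.012  0.014 -0.056]
-56 429 [ 0.006 -0.013 -0.056] [ 0.012  0.014 -0.048]
-48 327 [ 0.006 -0.013 -0.048] [ 0.012  0.014 -0.04 ]
-40 33 [ 0.01  -0.006 -0.04 ] [ 0.011  0.007 -0.038]
-0.0187 [-0.21299341 -0.22219636 -0.24664748] [-0.01630417  0.01109866  0.02594415]
```

```bash
python3 -m jog '[[[0,0,0],[0,0,0]],[[0,0,0.15],[0,0,0]],[[0,0,0.3],[0,0,0]],[[0,0,0.45],[0,0,0]],[[0,0,0.58],[0,0,0]],[[0,0,0.68],[0,0,0]],[[0,0,0.755],[0,0,0]],[[0,0,0.755],[0,0,0]]]' 1
python3 -m jog '[[[0,0,0],[0,0,0]],[[0,0,0],[0,0,0]],[[0,0,0],[0,0,0]],[[0,0,0],[0,0,0]],[[0,0,0],[0,0,0]],[[0,0,0],[0,0,0]]]' 0 90
```

```text
clock: 5.5
tcp_pos: [0.5976, 0.1895, 0.0007]
tcp_rot: [-0.003, 0.379, 0.925, -0.002]
wrist_force: [-0.1, 0.4, 0.1]
finger_gap: 0.0854
grip_force: 0.0
clock: 6.1
tcp_pos: [0.6011, 0.1904, 0.0057]
tcp_rot: [0.001, 0.379, 0.925, 0.001]
wrist_force: [0.0, 0.8, 4.8]
finger_gap: 0.0209
grip_force: 88.0
```

```bash
python3 -m jog '[[[0,0,-0.1],[0,0,0]],[[0,0,-0.25],[0,0,0]],[[0,0,-0.4],[0,0,0]],[[0,0,-0.55],[0,0,0]],[[0,0,-0.6],[0,0,0]],[[0,0,-0.6],[0,0,0]]]'
python3 - <<'E'
from h import *
go((.453,-.293,.155),np.radians(17))
f=np.load('top0.npz'); im,X=cloud('top',f['im'],f['d']); P=X.reshape(-1,3)
P=P[(np.hypot(P[:,0]-.46,P[:,1]+.26)<.25)&(P[:,2]>.009)&(P[:,2]<.016)]; print('plate',rect(P))
E
```

```text
clock: 6.7
tcp_pos: [0.6009, 0.1902, 0.1556]
tcp_rot: [0.001, 0.379, 0.925, 0.001]
wrist_force: [-1.1, 0.2, -4.8]
finger_gap: 0.0204
grip_force: 89.5
t 6.7 tcp [0.6009 0.1902 0.1556] psi 45.42 shift [-9.3530e-01 -1.7919e+00 -2.0000e-04] turn [0.0008 0.0003 0.1579] J [ 0.18  0.57  1.28  0.    1.3  -0.61]
plate (array([ 461.8, -256. ]), array([471.8, 471.5]), 4.0)
```

Run:
```python
from h import *
go((.541,-.308,.155),np.radians(17))
```

```text
t 6.7 tcp [0.6009 0.1902 0.1556] psi 45.42 shift [-1.2281e+00 -1.5875e+00  7.0000e-04] turn [0.0008 0.0003 0.1579] J [ 0.18  0.57  1.28  0.    1.3  -0.61]
```

```bash
python3 -m jog '[[[-0.1,-0.12,0],[0,0,0]],[[-0.61,-0.79,0],[0,0,0]],[[-0.61,-0.79,0],[0,0,0]],[[-0.61,-0.79,0],[0,0,0]],[[-0.61,-0.79,0],[0,0,0]],[[-0.61,-0.79,0],[0,0,0]]]'
python3 -m jog '[[[-0.5,-0.6,0],[0,0,0.04]],[[-0.61,-0.79,0],[0,0,0.08]],[[-0.61,-0.79,0],[0,0,0.12]],[[-0.61,-0.79,0],[0,0,0.158]],[[-0.61,-0.79,0],[0,0,0.158]],[[-0.61,-0.79,0],[0,0,0.158]],[[-0.61,-0.79,0],[0,0,0.158]],[[-0.61,-0.79,0],[0,0,0.158]]]'
python3 - <<'E'
from h import *
go((.453,-.293,.155),np.radians(17))
im,X=cloud('wrist'); cv2.imwrite('pics/w4.png',im[:,:,::-1]); s=r.get_state(); np.savez('w4.npz',X=X,im=im,p=s['tcp_pos'],q=s['tcp_rot'])
P=X.reshape(-1,3); z=P[:,2]
def sel(cx,cy,rad,lo,hi): return P[(np.hypot(P[:,0]-cx,P[:,1]-cy)<rad)&(z>lo)&(z<hi)]
Q=sel(.453,-.293,.05,.088,.098); print('sqtop',len(Q),Q.mean(0),rect(Q))
Q=sel(.453,-.293,.05,.066,.098); print('sq',len(Q),Q.mean(0),rect(Q))
Q=sel(.478,-.205,.06,.041,.048); print('disc',len(Q),Q.mean(0),rect(Q), cv2.minEnclosingCircle((Q[:,:2]*1000).astype(np.float32)))
print(r.get_state()['wrist_force'])
E
```

```text
clock: 7.3
tcp_pos: [0.5679, -0.0625, 0.1513]
tcp_rot: [-0.003, 0.382, 0.924, -0.001]
wrist_force: [0.1, 1.1, -4.1]
finger_gap: 0.0206
grip_force: 90.1
clock: 8.1
tcp_pos: [0.5398, -0.3036, 0.1526]
tcp_rot: [-0.002, 0.595, 0.804, 0.0]
wrist_force: [-0.4, -0.2, -4.0]
finger_gap: 0.0207
grip_force: 90.2
t 8.1 tcp [ 0.5398 -0.3036  0.1526] psi 17.02 shift [ 0.1423 -0.3196 -0.0085] turn [-0.0006 -0.0011  0.0001] J [-0.64  0.55  1.31  0.    1.28 -0.93]
sqtop 725 [ 0.45642402 -0.29100571  0.09148777] (array([ 455.7, -291.8]), array([22.2, 22. ]), 14.2)
sq 961 [ 0.45789302 -0.29000901  0.08808456] (array([ 455.8, -291.8]), array([22.6, 22.2]), 15.4)
disc 4704 [ 0.47823109 -0.20232982  0.04453425] (array([ 472.9, -213.1]), array([97.6, 68.4]), 54.9) ((476.6822509765625, -216.14195251464844), 49.11627960205078)
[ 4.19004823e-03 -6.59309417e-01 -4.30621908e+00]
```

View pics/w4.png

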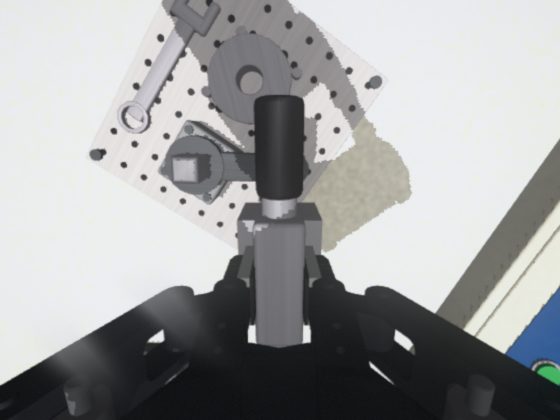

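Run:
```python
from h import *
f=np.load('w4.npz'); Xw=f['X'].reshape(-1,3); w,x,y,z=f['q']; R=Ro.from_quat([x,y,z,w]); Q=R.inv().apply(Xw-f['p'])
k=(abs(Q[:,1])<.03)&(abs(Q[:,0])<.1)&(Q[:,2]>-.08)&(Q[:,2]<.01); H=Q[k]
for n,a,b in(('bar/block top',-.07,-.052),('grip mid',-.052,-.045),('hubtop',-.045,-.028),('hub front',-.027,-.002)):
    B=H[(H[:,2]>a)&(H[:,2]<b)]; 
    if len(B): print(n,len(B),'x',np.percentile(B[:,0],[1,50,99]).round(4),'y',np.percentile(B[:,1],[1,50,99]).round(4),'z',np.percentile(B[:,2],[5,50,95]).round(4))
B=H[(H[:,0]>.04)&(H[:,2]<-.03)]; print('grip',B.max(0).round(4),np.percentile(B[:,1],[2,50,98]).round(4),B[:,2].min().round(4))
B=H[(H[:,0]>.02)&(H[:,0]<.03)&(abs(H[:,1])<.008)]; print('block top z',np.median(B,0).round(4))
for xs in np.arange(.016,.05,.002):
    B=H[abs(H[:,0]-xs)<.001]; print(round(xs,3),len(B),'ztop',B[:,2].min().round(4),'ymin/max',np.percentile(B[:,1],[1,99]).round(4))
for n in('top','side','w4'):
    if n=='w4': P=Xw
    else: g=np.load(n+'0.npz'); P=cloud(n,g['im'],g['d'])[1].reshape(-1,3)
    for c in((.4540,-.2925),):
        d=P[:,:2]-c; rr=np.hypot(*d.T); B=d[(rr>.036)&(rr<.115)&(P[:,2]>.056)&(P[:,2]<.066)&(d[:,0]>0)]
        if len(B)<5: print(n,'none'); continue
        l=cv2.fitLine((B*1000).astype(np.float32),cv2.DIST_HUBER,0,.01,.01).ravel(); print(n,len(B),'arm ang',np.degrees(np.arctan2(l[1],l[0])).round(2),'line off',((-l[2]*l[1]+l[3]*l[0])/1).round(2), 'max r',np.percentile(np.hypot(*B.T),98))
```

```text
bar/block top 12463 x [-0.0267  0.0247  0.0795] y [-0.0195 -0.0001  0.019 ] z [-0.0634 -0.0613 -0.0535]
grip mid 814 x [0.0067 0.0375 0.0794] y [-0.0236  0.0061  0.0229] z [-0.0518 -0.0498 -0.046 ]
hubtop 1277 x [0.0046 0.0148 0.0308] y [-0.0221  0.0102  0.0218] z [-0.0435 -0.0325 -0.0308]
hub front 403 x [0.0225 0.0229 0.0233] y [-0.0219  0.012   0.0218] z [-0.0263 -0.0154 -0.0037]
grip [ 0.0809  0.0103 -0.0467] [-0.01   -0.0004  0.0096] -0.0599
block top z [ 0.0251 -0.     -0.0625]
0.016 352 ztop -0.0639 ymin/max [-0.0216  0.0213]
0.018 350 ztop -0.0643 ymin/max [-0.0217  0.0214]
0.02 348 ztop -0.0637 ymin/max [-0.0212  0.0214]
0.022 738 ztop -0.0641 ymin/max [-0.0219  0.0217]
0.024 458 ztop -0.0638 ymin/max [-0.0214  0.0215]
0.026 240 ztop -0.0639 ymin/max [-0.0108  0.0103]
0.028 243 ztop -0.0642 ymin/max [-0.0112  0.0103]
0.03 579 ztop -0.0638 ymin/max [-0.0107  0.0103]
0.032 205 ztop -0.062 ymin/max [-0.0091  0.0086]
0.034 162 ztop -0.0563 ymin/max [-0.0081  0.0075]
0.036 161 ztop -0.0567 ymin/max [-0.008   0.0076]
0.038 161 ztop -0.057 ymin/max [-0.008   0.0075]
0.04 138 ztop -0.0582 ymin/max [-0.0094  0.0093]
0.042 218 ztop -0.0596 ymin/max [-0.0102  0.0097]
0.044 217 ztop -0.0589 ymin/max [-0.0107  0.0102]
0.046 229 ztop -0.0595 ymin/max [-0.0106  0.0101]
0.048 226 ztop -0.0592 ymin/max [-0.0105  0.0101]
top 153 arm ang 12.31 line off 4.99 max r 0.0995333571338701
side 212 arm ang 10.86 line off 2.75 max r 0.10289341475179592
w4 782 arm ang 15.75 line off 0.2 max r 0.10430814307062197
```

Run:
```python
from h import *
go((.456,-.2926,.115),np.radians(15.7))
```

```text
t 8.15 tcp [ 0.5402 -0.3034  0.1532] psi 17.07 shift [ 0.1399 -0.309   0.1534] turn [-0.0004 -0.0008  0.0076] J [-0.64  0.55  1.31  0.    1.28 -0.93]
```

```bash
python3 -m jog '[[[0.07,-0.15,0],[0,0,0.0076]],[[0.14,-0.309,0],[0,0,0.0076]],[[0.14,-0.309,0.08],[0,0,0.0076]],[[0.14,-0.309,0.153],[0,0,0.0076]],[[0.14,-0.309,0.153],[0,0,0.0076]],[[0.14,-0.309,0.153],[0,0,0.0076]],[[0.14,-0.309,0.153],[0,0,0.0076]]]'
python3 - <<'E'
from h import *
for i in range(2): go((.456,-.2926,.099),np.radians(15.7)); im,X=cloud('side')
m=eyes.camera_model('side'); K,R,t=[np.array(m[k]) for k in('camera_matrix','R','t')]
q=K@(R@np.array([.455,-.292,.1])+t); u,v=(q[:2]/q[2]).astype(int)
a=cv2.resize(im[v-40:v+30,u-40:u+40,::-1],(640,560),interpolation=cv2.INTER_CUBIC); cv2.imwrite('pics/s5.png',a)
im,X=cloud('wrist'); s=r.get_state(); w,x,y,z=s['tcp_rot']; Ri=Ro.from_quat([x,y,z,w]).inv(); P=X.reshape(-1,3); Q=Ri.apply(P-s['tcp_pos'])
k=(P[:,2]>.055)&(P[:,2]<.098)&(np.hypot(P[:,0]-.456,P[:,1]+.292)<.04); print(k.sum()); 
if k.sum()>20:
  for a,b in((.057,.064),(.066,.085),(.085,.096)):
    B=Q[k&(P[:,2]>a)&(P[:,2]<b)]; 
    if len(B): print(a,len(B),B.min(0).round(4),B.max(0).round(4))
E
```

```text
clock: 8.85
tcp_pos: [0.4571, -0.2943, 0.1173]
tcp_rot: [0.001, 0.604, 0.797, 0.0]
wrist_force: [0.1, -0.0, -4.5]
finger_gap: 0.0208
grip_force: 90.5
t 8.85 tcp [ 0.4571 -0.2943  0.1173] psi 15.68 shift [ 0.0077 -0.0027  0.0731] turn [ 0.0003  0.0004 -0.0001] J [-0.71  0.45  1.59  0.    1.1  -0.99]
t 8.9 tcp [ 0.4571 -0.2944  0.1173] psi 15.66 shift [ 0.0083 -0.0022  0.0731] turn [ 0.0003  0.0005 -0.0002] J [-0.71  0.45  1.59  0.    1.1  -0.99]
534
0.057 527 [-0.0099 -0.0255  0.0531] [0.0217 0.0394 0.0599]
```

View pics/s5.png

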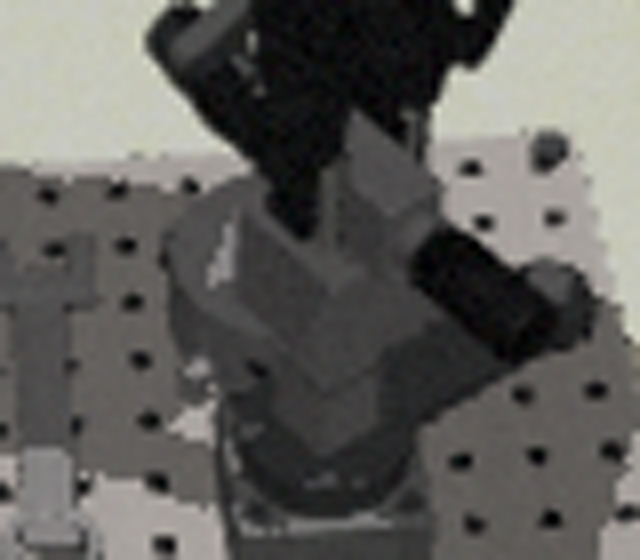

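```bash
python3 -m jog '[[[0.008,-0.0025,0.03],[0,0,0]],[[0.008,-0.0025,0.068],[0,0,0]],[[0.008,-0.0025,0.068],[0,0,0]],[[0.008,-0.0025,0.068],[0,0,0]]]'
python3 - <<'E'
from h import *
go((.456,-.2926,.0675),np.radians(15.7))
E
python3 -m jog '[[[0,0,0.01],[0,0,0]],[[0,0,0.02],[0,0,0]],[[0,0,0.03],[0,0,0]],[[0,0,0.03],[0,0,0]],[[0,0,0.03],[0,0,0]]]'
python3 - <<'E'
from h import *
go((.456,-.2926,.0675),np.radians(15.7)); print(r.get_state()['wrist_force'],r.get_state()['wrist_torque'])
E
```

```text
clock: 9.4
tcp_pos: [0.4548, -0.2925, 0.0987]
tcp_rot: [-0.001, 0.605, 0.797, 0.0]
wrist_force: [-0.2, -0.9, -4.6]
finger_gap: 0.0206
grip_force: 90.6
t 9.4 tcp [ 0.4548 -0.2925  0.0987] psi 15.6 shift [-0.0018  0.0047  0.125 ] turn [-0.0002 -0.0003 -0.0005] J [-0.71  0.47  1.62  0.    1.05 -0.99]
clock: 9.9
tcp_pos: [0.455, -0.2927, 0.0918]
tcp_rot: [-0.0, 0.605, 0.797, 0.0]
wrist_force: [0.0, 0.1, -4.2]
finger_gap: 0.0211
grip_force: 90.7
t 9.9 tcp [ 0.455  -0.2927  0.0918] psi 15.61 shift [-0.0008  0.0038  0.0971] turn [ 0.     -0.     -0.0005] J [-0.71  0.48  1.63  0.    1.04 -0.99]
[ 0.04803893  0.12218607 -4.2243721 ] [-0.15276653 -0.05400021 -0.00866324]
```

```bash
python3 -m jog '[[[0,0,0.01],[0,0,0]],[[0,0,0.02],[0,0,0]],[[0,0,0.03],[0,0,0]],[[0,0,0.03],[0,0,0]]]'
python3 -c "
from h import *
go((.456,-.2926,.0675),np.radians(15.7)); print(r.get_state()['wrist_torque'])"
```

```text
clock: 10.3
tcp_pos: [0.4548, -0.2925, 0.0838]
tcp_rot: [-0.0, 0.605, 0.797, 0.0]
wrist_force: [1.4, -0.9, -4.1]
finger_gap: 0.0206
grip_force: 90.7
t 10.3 tcp [ 0.4548 -0.2925  0.0838] psi 15.61 shift [-0.0018  0.0044  0.0653] turn [-0.0001 -0.0002 -0.0005] J [-0.71  0.49  1.64  0.    1.02 -0.99]
[-0.07272182  0.00621867 -0.03444027]
```

```bash
python3 -m jog '[[[0,0,0.015],[0,0,0]],[[0,0,0.03],[0,0,0]],[[0,0,0.045],[0,0,0]],[[0,0,0.055],[0,0,0]],[[0,0,0.06],[0,0,0]],[[0,0,0.06],[0,0,0]],[[0,0,0.06],[0,0,0]]]'
python3 -c "
from h import *
go((.456,-.2926,.0675),np.radians(15.7)); print(r.get_state()['wrist_torque'])"
```

```text
clock: 11.0
tcp_pos: [0.4551, -0.2927, 0.0694]
tcp_rot: [0.0, 0.605, 0.797, 0.0]
wrist_force: [0.1, 0.1, -4.6]
finger_gap: 0.0205
grip_force: 90.7
t 11.0 tcp [ 0.4551 -0.2927  0.0694] psi 15.61 shift [-0.0005  0.0035  0.0075] turn [ 0.      0.     -0.0005] J [-0.71  0.51  1.65  0.    0.98 -0.99]
[ 0.17589733  0.02759172 -0.01998179]
```

Press on until contact force appears.

```bash
python3 -m jog '[[[0,0,0.005],[0,0,0]],[[0,0,0.009],[0,0,0]],[[0,0,0.009],[0,0,0]],[[0,0,0.009],[0,0,0]]]'
python3 -m jog '[[[0,0,0.003],[0,0,0]],[[0,0,0.006],[0,0,0]],[[0,0,0.006],[0,0,0]]]'
```

```text
clock: 11.4
tcp_pos: [0.4553, -0.2928, 0.0677]
tcp_rot: [0.0, 0.605, 0.797, 0.0]
wrist_force: [-0.3, 2.1, 3.3]
finger_gap: 0.0203
grip_force: 91.8
clock: 11.7
tcp_pos: [0.4554, -0.2928, 0.0676]
tcp_rot: [0.001, 0.604, 0.797, -0.0]
wrist_force: [-2.7, 5.3, 14.5]
finger_gap: 0.0204
grip_force: 93.5
```

Run:
```python
from h import *
from scipy.optimize import least_squares
S=np.array([.4554,-.2922])
for n in('top','side','w4'):
    if n=='w4': P=np.load('w4.npz')['X'].reshape(-1,3)
    else: g=np.load(n+'0.npz'); P=cloud(n,g['im'],g['d'])[1].reshape(-1,3)
    B=P[(np.hypot(P[:,0]-.478,P[:,1]+.203)<.042)&(P[:,2]>.0405)&(P[:,2]<.0495),:2]
    # outer-rim + bore: bore hole centroid via boundary of angular bins
    def rim(c):
        d=B-c; a=np.arctan2(*d.T[::-1]); rr=np.hypot(*d.T); k=((a+np.pi)/(2*np.pi)*36).astype(int)%36
        return np.array([(np.percentile(rr[k==i],97) if (k==i).sum()>3 else np.nan) for i in range(36)]), np.array([(np.percentile(rr[k==i],3) if (k==i).sum()>3 else np.nan) for i in range(36)])
    def f(c):
        o,i=rim(c); return np.nan_to_num(np.r_[np.clip(o-.038,-.004,.004),np.clip(i-.012,-.004,.004)])
    c=least_squares(f,[.478,-.204],diff_step=1e-3).x; d=c-S
    print(n,len(B),c.round(4),'dist',np.hypot(*d).round(4),'ang',np.degrees(np.arctan2(d[1],d[0])).round(1),'mean',B.mean(0).round(4))
```

```text
top 359 [ 0.4788 -0.2054] dist 0.0899 ang 74.9 mean [ 0.4787 -0.2049]
side 392 [ 0.4783 -0.2047] dist 0.0905 ang 75.3 mean [ 0.48   -0.2079]
w4 4697 [ 0.4819 -0.2058] dist 0.0904 ang 73.0 mean [ 0.4783 -0.2021]
```

```bash
python3 -m jog '[[[0,0,-0.003],[0,0,-0.02]],[[0,0,-0.003],[0,0,-0.045]],[[0,0,-0.003],[0,0,-0.07]],[[0,0.001,-0.003],[0,0,-0.095]],[[0,0.001,-0.003],[0,0,-0.12]],[[0,0.001,-0.003],[0,0,-0.145]],[[0.001,0.001,-0.003],[0,0,-0.17]],[[0.001,0.002,-0.003],[0,0,-0.17]],[[0.001,0.002,-0.003],[0,0,-0.17]]]' 0 110
python3 - <<'E'
from h import *
s=r.get_state(); print(s['wrist_force'],s['wrist_torque'])
im,X=cloud('side'); P=X.reshape(-1,3); d=P[:,:2]-[.4554,-.2922]; rr=np.hypot(*d.T)
B=d[(rr>.05)&(rr<.115)&(P[:,2]>.054)&(P[:,2]<.068)]
if len(B)>5: 
  m=B.mean(0); print(len(B),np.degrees(np.arctan2(m[1],m[0])))
go((.4554,-.2927,.068),np.radians(74.5))
E
```

```text
clock: 12.6
tcp_pos: [0.456, -0.293, 0.0677]
tcp_rot: [0.001, 0.373, 0.928, -0.001]
wrist_force: [-1.5, 1.0, 8.7]
finger_gap: 0.02
grip_force: 108.1
[-1.49776924  1.04042842  8.68897185] [0.32794639 0.83617368 0.09141276]
81 41.16711056101643
t 12.65 tcp [ 0.456  -0.293   0.0676] psi 46.22 shift [ 0.0024 -0.0007 -0.0014] turn [-0.0003  0.0007 -0.1571] J [-0.71  0.51  1.65 -0.    0.98 -1.52]
```

```bash
python3 -m jog '[[[0,0,0],[0,0,-0.025]],[[0,0,0],[0,0,-0.05]],[[0,0,0],[0,0,-0.075]],[[0.001,0.001,0],[0,0,-0.1]],[[0.001,0.001,0],[0,0,-0.125]],[[0.001,0.001,0],[0,0,-0.15]],[[0.001,0.001,0],[0,0,-0.174]],[[0.001,0.001,0],[0,0,-0.174]],[[0.001,0.001,0],[0,0,-0.174]]]'
python3 - <<'E'
from h import *
s=r.get_state(); print(s['wrist_force'],s['wrist_torque'])
for c in('side','wrist'):
  im,X=cloud(c); cv2.imwrite(f'pics/e_{c}.png',im[:,:,::-1]); P=X.reshape(-1,3); d=P[:,:2]-[.4554,-.2922]; rr=np.hypot(*d.T)
  B=d[(rr>.05)&(rr<.115)&(P[:,2]>.055)&(P[:,2]<.066)]
  if len(B)>5: 
    m=B.mean(0); l=cv2.fitLine((B*1000).astype(np.float32),cv2.DIST_HUBER,0,.01,.01).ravel();print(c,len(B),np.degrees(np.arctan2(m[1],m[0])),np.degrees(np.arctan2(l[1],l[0])),rr.max() and np.percentile(np.hypot(*B.T),98))
go((.4554,-.2927,.068),np.radians(74.5))
E
```

```text
clock: 13.55
tcp_pos: [0.4564, -0.2927, 0.0677]
tcp_rot: [0.001, 0.108, 0.994, -0.001]
wrist_force: [-0.9, 0.9, 7.6]
finger_gap: 0.0205
grip_force: 107.9
[-0.89618765  0.87686109  7.57529801] [-0.00643438 -0.07138738  0.081224  ]
side 35 78.38275661501038 67.967445 0.10110116953151377
wrist 2701 74.9014002619149 80.607475 0.1022383446421703
t 13.65 tcp [ 0.4564 -0.2927  0.0677] psi 77.54 shift [ 0.004  -0.0009 -0.0014] turn [-0.0005  0.0009  0.0169] J [-0.71  0.51  1.65  0.    0.98 -2.06]
```

View pics/e_wrist.png

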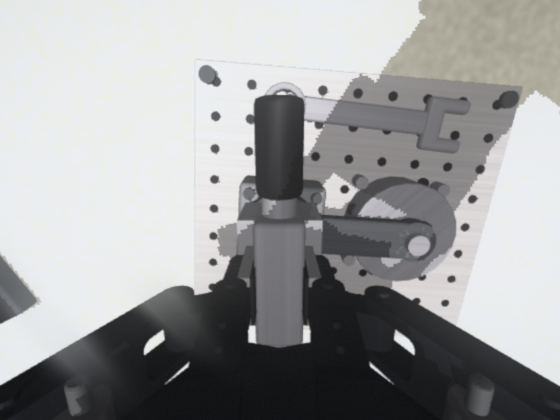

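Run:
```python
from h import *
im,X=cloud('wrist'); s=r.get_state()
B=X[239:250,414:425].reshape(-1,3); print('bolt',np.nanmedian(B,0).round(4))
P=X.reshape(-1,3); S=np.array([.4554,-.2922]); d=P[:,:2]-S; rr=np.hypot(*d.T); an=np.degrees(np.arctan2(d[:,1],d[:,0]))
for a,b in((.055,.065),(.065,.075),(.08,.1)):
  Q=(rr>.09)&(rr<.115)&(P[:,2]>.056)&(P[:,2]<.08)
for r0 in np.arange(.04,.11,.008):
  k=(abs(rr-r0)<.004)&(P[:,2]>.056)&(P[:,2]<.08)
  if k.sum()>3: lo,hi=np.percentile(an[k],[2,98]); print(r0.round(3),k.sum(),lo.round(1),hi.round(1),((lo+hi)/2).round(1),'width',(np.radians(hi-lo)*r0*1000).round(1))
k=(P[:,2]>.041)&(P[:,2]<.048)&(np.hypot(P[:,0]-.479,P[:,1]+.205)<.05); D=P[k,:2]
h=cv2.convexHull((D*1000).astype(np.float32)); print(len(D),cv2.minEnclosingCircle(h))
```

```text
bolt [ 0.4799 -0.2049  0.0677]
0.04 476 55.4 92.9 74.1 width 26.2
0.048 461 59.0 89.5 74.2 width 25.6
0.056 463 61.5 87.2 74.3 width 25.2
0.064 458 62.9 85.4 74.2 width 25.1
0.072 458 64.1 84.0 74.0 width 25.1
0.08 487 65.0 83.0 74.0 width 25.2
0.088 569 65.3 82.4 73.8 width 26.2
0.096 359 65.5 81.8 73.7 width 27.3
0.104 141 68.0 79.5 73.8 width 20.9
4896 ((482.11083984375, -205.87820434570312), 38.30474853515625)
```

```bash
python3 -m jog '[[[0,0,-0.003],[0,0,0]],[[0,0,-0.003],[0,0,0]],[[0,0,-0.003],[0,0,0]],[[0,0,-0.003],[0,0,0]],[[0,0,-0.003],[0,0,0]],[[0,0,-0.003],[0,0,0]]]' 1
python3 -m jog '[[[0,0,-0.06],[0,0,0]],[[0,0,-0.16],[0,0,0]],[[0,0,-0.3],[0,0,0]],[[0,0,-0.45],[0,0,0]],[[0,0,-0.5],[0,0,0]],[[0,0,-0.5],[0,0,0]],[[0,0,-0.5],[0,0,0]]]'
python3 - <<'E'
from h import *
im,X=cloud('wrist'); P=X.reshape(-1,3); S=np.array([.4554,-.2922]); d=P[:,:2]-S; rr=np.hypot(*d.T); an=np.degrees(np.arctan2(d[:,1],d[:,0]))
k=(rr>.04)&(rr<.1)&(P[:,2]>.056)&(P[:,2]<.07)&(abs(an-74)<25); print('arm',k.sum(),np.median(an[k]))
q=P[(rr<.03)&(P[:,2]>.115)&(P[:,2]<.145)]; print('handle top z',np.median(q,0).round(4))
q=P[(rr<.05)&(P[:,2]>.12)&(P[:,2]<.145)]; print(rect(q)); print(r.get_state()['wrist_force'],r.get_state()['clock'])
cv2.imwrite('pics/end.png',im[:,:,::-1])
E
```

```text
clock: 14.3
tcp_pos: [0.4554, -0.2919, 0.067]
tcp_rot: [-0.0, 0.109, 0.994, 0.0]
wrist_force: [0.5, -0.2, -0.2]
finger_gap: 0.0853
grip_force: 0.0
clock: 15.0
tcp_pos: [0.4551, -0.2917, 0.1914]
tcp_rot: [-0.0, 0.109, 0.994, 0.0]
wrist_force: [0.5, 0.3, -1.0]
finger_gap: 0.0853
grip_force: 0.0
arm 1371 74.30560533172708
handle top z [ 0.4537 -0.2913  0.1304]
(array([ 455.4, -291.7]), array([21.9, 99.6]), 77.8)
[ 0.10656462  0.28701598 -0.95113251] 15.05
```

View pics/end.png

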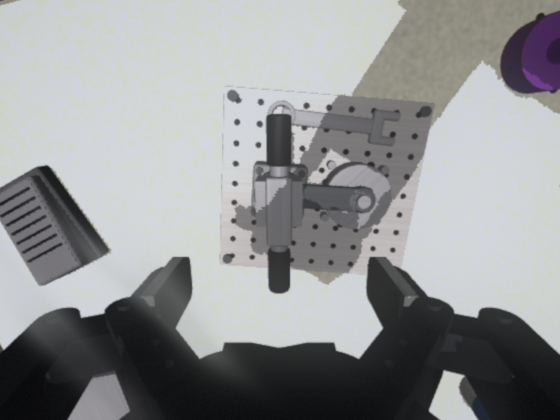

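The handle sits on the spindle (278,200) with its top at z 0.130, so it is home. The arm's end (363,200) is over the disc, and the gripper is clear.

```bash
python3 -c "
from bench import sign_off
print(sign_off())"
```

```text
the job is handed in; nothing more can be done
None
```

I handed the job in at about 15 s: the handle is fully home on the spindle, the pad is about 2 mm from the disc's centre by the last camera check, and the gripper is clear; sign-off returned no verdict.

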